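# Put the drill-press clamping set back in its fitted caddy

## Robot

A 6-joint arm with a two-finger parallel gripper is mounted at the origin on a cart in front of the work surface, level with it; the furniture and walls round the work are solid. World frame = base frame: x ahead of the robot, y to its left, z up, the work surface at z = 0. Lengths are in mm, angles in degrees, forces in N, time in s.
With the tool pointing down it reaches from about 275 to 725 mm from the base axis. Payload 5.6 kg.
Tool frame: the origin (TCP) lies on the centre line of the jaws, within the pads' length; the fingertips stand 19 mm ahead of it and the grasp point (between the pads) is the TCP (robot.tip_extent is the distance from the TCP to the fingertips, in mm); z points along the fingers, y is the line along which they close (so a half turn about z gives the same grasp; the last joint's range is limited). The gripper opens to 85 mm and grips with 20 to 120 N. Pads are 22 mm wide; open, the fingers measure 114 mm over their backs; the gripper's body (76 mm by 85 mm) begins 54 mm behind the grasp point. The pads swing forward as they close: fully open they stand 13 mm farther back than shut.
Start: joints at [-59.725, 14.616, 6.199, 0, -81.583, -16.306], TCP at [132.786, -533.724, 250.283] pointing down, gripper open.
Joint ranges: [-168.99, 168.99], [-69.2, 112.95], [-62.41, 85.93], [-164.36, 98.24], [-168.68, -3.75], [-174.98, 174.98]. Speed limits (degrees/s): [147.25, 147.25, 180, 180, 180, 180].

## Interface

Orientations are given as [roll, pitch, yaw] about the fixed x, y, z axes, in that order (R = Rz(yaw) Ry(pitch) Rx(roll)).
In Python, from cell import robot, eyes gives the robot as it stands.
- The arm moves only by the tool step_arm, never from a script. Its arguments are lists of equal length, an entry for each row: "xyz": the shift along the tool's x, y, z in m, a list of three; "turn": the turn, a rotation vector about the tool's x, y, z in rad, a list of three. In form: {"xyz": [[dx, dy, dz], ...], "turn": [[ax, ay, az], ...]}. A call has 1 to 20 rows; each row shifts and turns the commanded pose from where the row before left it, along the tool's axes as they then stand; what a row does not reach is not made up. A row lasts 1/12 s, in which the tool goes at most 41.7 mm and 7.16 degrees, less where a joint would pass 70% of its speed; a pose out of reach is approached as far as the arm can. A call with a gripper value outside its range is refused whole. "claw" is the gripper command: -1 is shut, 1 is fully open, values between are in proportion, set as the call begins (left out, the last holds). The fingers move at their own pace and stop on an object; "force" is the grip in N (left out, the last holds). Time passes only in rows, so rows that do not move let the fingers close. It gives the time, the measured TCP pose, the force, the opening and the grip force at its end, in the units of the state.
- robot.get_state(): the state, without advancing time (a new reading comes with each control period).
- eyes.read_camera(name): name is "side" or "top"; returns the picture (480x640x3 uint8, red, green, blue); there is no depth.
- eyes.calibration(name): a dict with "fovy" (degrees; the focal length in pixels is half the picture's height over the tangent of half this angle, whatever the lens; pixels are square), "cx", "cy" (the principal point, pixels), "rvec" (rotation vector, rad) and "tvec" (3), from world to camera coordinates, as OpenCV has them. Camera axes: x right, y down, z forward; pixel columns grow to the right and rows downward; lengths in mm; the calibration is good to about 2 mm. A picture is of the moment at which its call begins. calibration takes no time and is no camera call.
- robot.finish_job(): hands the job in; it is judged then, once.
The state is a dict: "t": time; "joints": joint angles; "qvel": joint speeds; "tau": joint torques, N m; "tcp_pos": TCP position; "tcp_rot": TCP orientation; "ft_force": force on the tool from outside, world axes, zero at the start; "moment": the same for the moment, N m; "width": finger opening in mm; "gripper_force": force on a finger pad.
Only numpy, scipy, OpenCV 4.12 (cv2) and the standard library are available. Lean on these libraries where they do the work, as an engineer would, in place of code of your own. Each camera call takes 0.05 s, during which the arm holds its last target. There are 200 camera calls.

## Task

Put the four pieces of the drill-press clamping set back in the wooden caddy, each upright and fully down in the pocket of its own outline: the vee block in the square pocket, the step block in the long one, the hexagonal nut in the hexagonal one and the round spacer in the round one. The plain square block (no groove) and the plain bar (no steps) do not belong to the set: leave them where they stand.

Things in the scene. Friction and masses are not known exactly. Their poses are not given: they have to be found in the camera images.
- vee_block: Steel vee block, 46 x 46 mm, 42 mm high, about 0.5 kg, with a V-shaped groove 32 mm wide and 16 mm deep along its top. Loose, bare steel, standing on the bench at the start. Origin: centre of its underside; z up, x along the groove (the smooth full-height side faces look along y).
- step_block: Steel step block, 66 mm long (x), 28 mm wide (y), a staircase of four steps each 16.5 mm long, 18, 28, 38 and 48 mm high from the -x end to the +x end; about 0.45 kg; best gripped across its width over the two tall steps, about 16 mm to +x of its middle. Loose, bare steel, standing on the bench at the start. Origin: centre of its underside; z up.
- hex_nut: Long hexagonal steel coupling nut with a bore, 36 mm across flats, 41.5 mm across corners, 45 mm high, standing on end, about 0.25 kg. Loose, bare steel, standing on the bench at the start. Origin: centre of its underside; z up, y at right angles to one pair of flats.
- round_spacer: Round steel spacer tube with an 18 mm bore, 38 mm in diameter, 45 mm high, standing on end, about 0.28 kg. Loose, bare steel, standing on the bench at the start. Origin: centre of its underside; z up.
- plain_block: Look-alike that is not part of the set: plain steel block 46 x 46 mm, 42 mm high, flat top without a groove. Stays where it is. Loose, bare steel, standing on the bench at the start. Origin: centre of its underside; z up.
- plain_bar: Look-alike that is not part of the set: plain steel bar 66 (x) x 28 (y) mm, 48 mm high, flat top without steps. Stays where it is. Loose, bare steel, standing on the bench at the start. Origin: centre of its underside; z up.
- insert_square: Place of the vee block. One of four light wood inserts, 95 x 95 x 20 mm, fixed two by two, 100 mm apart, any order, in a wooden tray 212 mm square with a 30 mm rim. Pocket in the middle of its top, 14 mm deep, dark floor, 62 x 62 mm square. Origin: centre of its underside, 6 mm above the bench; pocket floor 6 mm, top face 20 mm above the origin; z up, x, y along its sides.
- insert_long: Place of the step block. One of four light wood inserts, 95 x 95 x 20 mm, fixed two by two, 100 mm apart, any order, in a wooden tray 212 mm square with a 30 mm rim. Pocket in the middle of its top, 14 mm deep, dark floor, oblong, 80 (x) x 44 (y) mm. Origin: centre of its underside, 6 mm above the bench; pocket floor 6 mm, top face 20 mm above the origin; z up, x, y along its sides.
- insert_hex: Place of the hexagonal nut. One of four light wood inserts, 95 x 95 x 20 mm, fixed two by two, 100 mm apart, any order, in a wooden tray 212 mm square with a 30 mm rim. Pocket in the middle of its top, 14 mm deep, dark floor, hexagonal, 54 mm across flats. Origin: centre of its underside, 6 mm above the bench; pocket floor 6 mm, top face 20 mm above the origin; z up, x, y along its sides.
- insert_round: Place of the round spacer. One of four light wood inserts, 95 x 95 x 20 mm, fixed two by two, 100 mm apart, any order, in a wooden tray 212 mm square with a 30 mm rim. Pocket in the middle of its top, 14 mm deep, dark floor, round, 54 mm in diameter. Origin: centre of its underside, 6 mm above the bench; pocket floor 6 mm, top face 20 mm above the origin; z up, x, y along its sides.
Not all that is in view belongs to the job. Leave any pink or red look-alike of the round_spacer alone.

How it is judged (in metres and radians):
At the end, for the whole second after the job is handed in: Each of the four pieces stands on the floor of its own pocket (within 15 mm of the insert's centre, underside 3 to 9.5 mm above the insert's origin, upright within 0.1 rad), released and at rest; the plain block and the plain bar are within 20 mm of where they started (horizontal distance between vee_block and insert_square below 0.015 m and z of vee_block in the frame of insert_square between 0.003 and 0.0095 m and angle between each of vee_block, step_block, hex_nut, round_spacer's own z axis and vertical below 0.1 rad and linear speed of each of vee_block, step_block, hex_nut, round_spacer below 0.02 m/s and horizontal distance between step_block and insert_long below 0.015 m and z of step_block in the frame of insert_long between 0.003 and 0.0095 m and horizontal distance between hex_nut and insert_hex below 0.015 m and z of hex_nut in the frame of insert_hex between 0.003 and 0.0095 m and horizontal distance between round_spacer and insert_round below 0.015 m and z of round_spacer in the frame of insert_round between 0.003 and 0.0095 m and distance of each of plain_block, plain_bar from where it was at the start of the episode below 0.02 m); the robot touches nothing.
It fails at once if A plain block or bar that does not belong to the set is moved more than 20 mm (distance of any of plain_block, plain_bar from where it was at the start of the episode above 0.02 m).
It also fails if it takes over 93 s, if anything falls off the work surface, if the arm or the gripper's body presses on something with over 40 N, if the wrist force passes 120 N, or if a joint passes its speed limit or range.

## Working session

There is one attempt and no reset: what is moved stays moved. The work goes in short steps, Python scripts to look and compute and a tool call to move; the robot and the scene stay as the last step left them, time stands still between calls to the robot, and variables do not carry over. Pictures are saved under pics/ and viewed, at most 14 in all, crops included, and the job is handed in when it is done.

Besides the shell and the picture viewer there is one more tool, called as name(argument=value, ...) on one line, values as JSON. step_arm: Moves the arm, as the interface text tells. Its arguments: {"type":"object","properties":{"xyz":{"type":"array","items":{"type":"array","items":{"type":"number"}}},"turn":{"type":"array","items":{"type":"array","items":{"type":"number"}}},"claw":{"type":"number"},"force":{"type":"number"}},"required":["xyz","turn"]}

```bash
mkdir -p pics; ls; python3 - <<'E'
from cell import robot, eyes
import cv2
for n in("top","side"):
    im=eyes.read_camera(n); cv2.imwrite(f"pics/{n}0.png",im[...,::-1]); print(n,eyes.calibration(n))
print(robot.get_state())
E
```

```text
pics
top {'fovy': 46.234637624888165, 'cx': 323.9828257463904, 'cy': 247.84277400622994, 'rvec': array([ 2.16303116, -2.20931202,  0.07494345]), 'tvec': array([  -2.09119385,  500.7140356 , 1375.14417281])}
side {'fovy': 54.87879327411782, 'cx': 316.82317376638844, 'cy': 247.29656315784845, 'rvec': array([ 2.14706646,  0.04163758, -0.02261943]), 'tvec': array([-493.14331637,   18.24085178, 1197.93683036])}
{'t': 0.1, 'joints': array([-5.97273623e+01,  1.46513852e+01,  6.13807355e+00, -2.30234983e-02,
       -8.15844807e+01, -1.63051037e+01]), 'qvel': array([ 0.01794431, -0.11280782,  0.23858443,  0.12913463, -0.02032053,
       -0.14456041]), 'tau': array([-2.10545091e-03, -3.87605774e+01,  2.38473183e+01,  5.37783891e+00,
       -3.75910415e-03, -8.99760437e-06]), 'tcp_pos': array([ 132.68978507, -533.32910427,  249.47331062]), 'tcp_rot': array([ 1.79899748e+02, -5.60156738e-03, -1.66035850e+02]), 'ft_force': array([0.49160272, 0.24752556, 0.45412977]), 'moment': array([0.0249694 , 0.03612829, 0.01361529]), 'gripper_force': 0.0, 'width': 85.49279202699375}
```

View pics/top0.png

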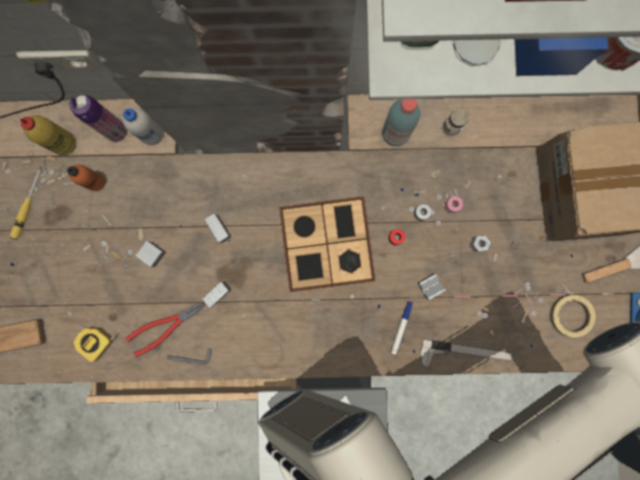

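View pics/side0.png

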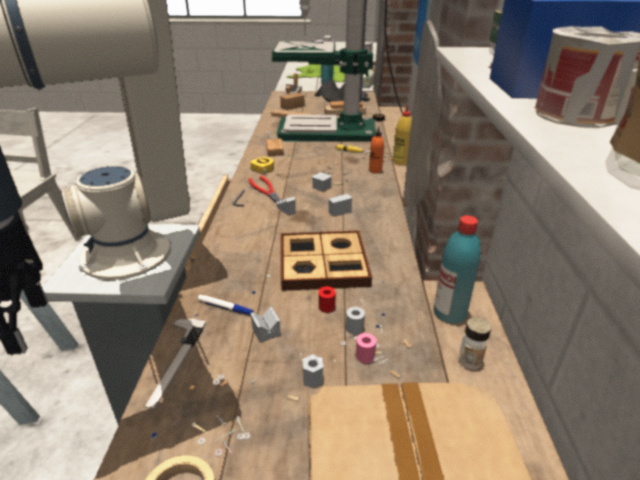

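The top view shows the caddy centred near (327,244). The round pocket is at (304,226), the long one at (345,221), the square at (310,266) and the hex at (349,261). The pieces:
- **Spacer:** the grey ring at (424,212). The pink ring (455,203) and red ring (397,237) are look-alikes.
- **Nut:** (482,243).
- **Vee block:** (432,287), grooved.
- **Plain block:** (149,254), flat-topped.
- **Step block or plain bar:** (217,228) and (215,294), which need an enlarged crop to tell apart.

```bash
python3 - <<'E'
import cv2,numpy as np
t=cv2.imread("pics/top0.png");s=cv2.imread("pics/side0.png")
def c(im,x,y,w,h,k): return cv2.resize(im[y:y+h,x:x+w],None,fx=k,fy=k,interpolation=cv2.INTER_CUBIC)
a=c(t,130,205,110,110,5); 
b=c(t,385,185,110,120,5)
cv2.imwrite("pics/c1.png",c(t,125,205,110,105,5)); cv2.imwrite("pics/c2.png",c(t,380,190,120,115,5))
cv2.imwrite("pics/c3.png",c(s,235,165,160,120,5)); cv2.imwrite("pics/c4.png",c(t,275,190,105,105,5))
E
```

```text
(no output)
```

View pics/c1.png

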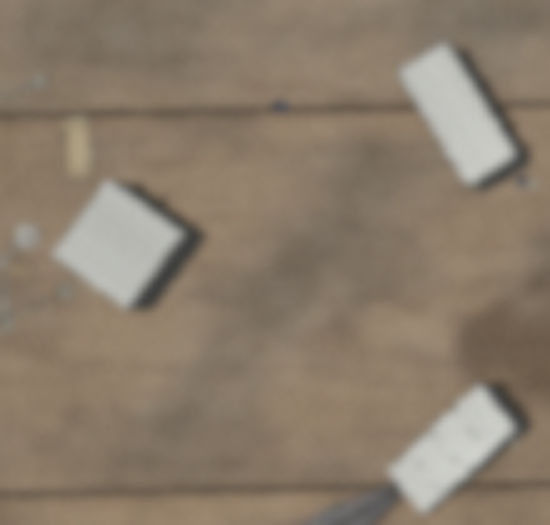

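View pics/c2.png

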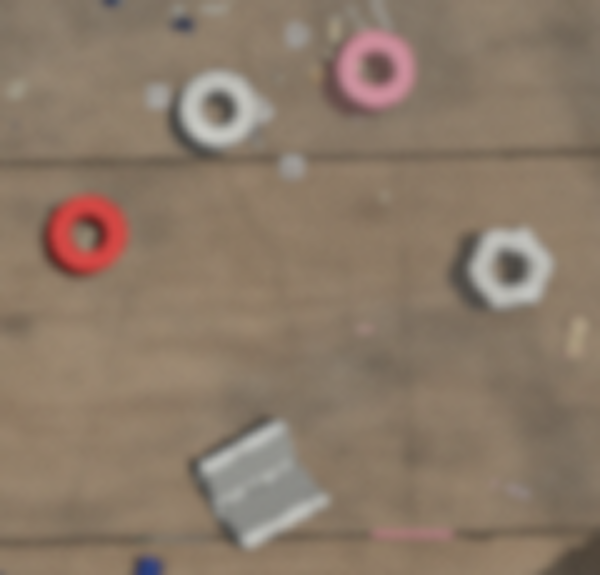

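View pics/c3.png

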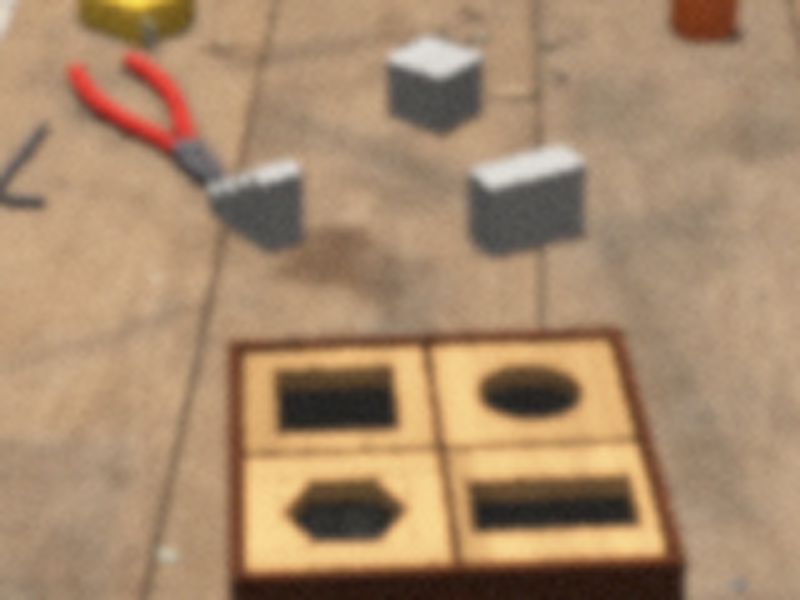

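View pics/c4.png

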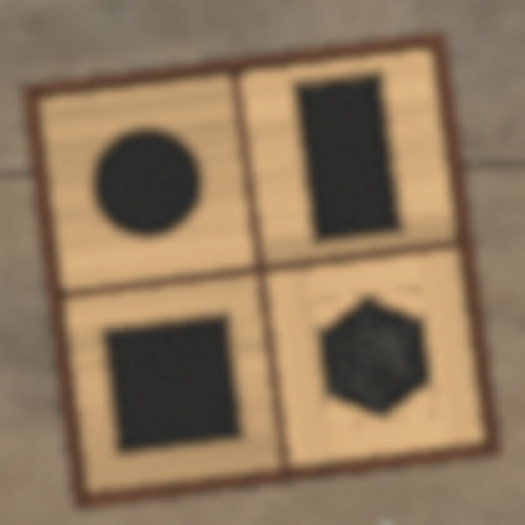

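In the crops, the bar at (217,228) has a flat top and is the plain bar. The one at (215,294) shows three step edges, with its tall end to the upper right, so it's the step block. The block at (149,254) has no groove and (432,287) does. Next I'll measure poses by fitting the top faces.

```bash
cat > h.py <<'E'
from cell import robot, eyes
import cv2, numpy as np
from scipy.optimize import minimize
def cam(n):
    c=eyes.calibration(n); f=240/np.tan(np.radians(c["fovy"]/2))
    return np.array([[f,0,c["cx"]],[0,f,c["cy"]],[0,0,1]]),c["rvec"],c["tvec"]
def proj(n,P):
    K,r,t=cam(n); return cv2.projectPoints(np.float64(P).reshape(-1,3),r,t,K,None)[0][:,0]
def back(n,uv,z):
    K,r,t=cam(n); R=cv2.Rodrigues(r)[0]; C=-R.T@t
    d=R.T@np.linalg.solve(K,np.r_[uv,1.]); return C+d*(z-C[2])/d[2]
def rect(x0,x1,y0,y1,z): return np.array([[x0,y0,z],[x1,y0,z],[x1,y1,z],[x0,y1,z]],float)
def place(P,x,y,a):
    c,s=np.cos(a),np.sin(a); return P@np.array([[c,s,0],[-s,c,0],[0,0,1]])+[x,y,0]
def ring(r,z,k,ph=0): 
    a=np.arange(k)*2*np.pi/k+ph; return np.c_[r*np.cos(a),r*np.sin(a),0*a+z]
step=[rect(-33+16.5*i,-16.5+16.5*i,-14,14,18+10*i) for i in range(4)]
MODEL=dict(vee_block=[rect(-23,23,-23,23,42)],step_block=step,hex_nut=[ring(20.75,45,6,0)],round_spacer=[ring(19,45,48)],
 plain_block=[rect(-23,23,-23,23,42)],plain_bar=[rect(-33,33,-14,14,48)],
 sq=[rect(-31,31,-31,31,19)],lo=[rect(-40,40,-22,22,19)],hexp=[ring(54/3**.5,19,6)],rnd=[ring(27,19,48)])
S=8
def soft(name,p,x0,y0,w,h):
    m=np.zeros((h*S,w*S),np.uint8)
    for f in MODEL[name]:
        q=(proj("top",place(f,*p))-[x0-.5,y0-.5])*S
        cv2.fillPoly(m,[np.int32(np.round(q))],1)
    return cv2.resize(m.astype(np.float32),(w,h),interpolation=cv2.INTER_AREA)
def fit(name,mask,box,z,yaws):
    x0,y0,w,h=box; M=mask[y0:y0+h,x0:x0+w].astype(np.float32)
    mm=cv2.moments(M); u=[x0+mm["m10"]/mm["m00"],y0+mm["m01"]/mm["m00"]]; c=back("top",u,z)
    best=None
    for a in yaws:
        sx=np.array([[c[0],c[1],np.radians(a)]]); sim=np.r_[sx,sx+[5,0,0],sx+[0,5,0],sx+[0,0,.2]]
        r=minimize(lambda p:np.abs(soft(name,p,*box)-M).sum()/M.sum(),sx[0],method="Nelder-Mead",options=dict(initial_simplex=sim,maxfev=120))
        if best is None or r.fun<best.fun: best=r
    return best.x[:2].round(1),round(np.degrees(best.x[2]),1),round(best.fun,2)
def ang(a,m): return (a+m/2)%m-m/2
E
cat > m.py <<'E'
from h import *
im=cv2.imread("pics/top0.png"); hsv=cv2.cvtColor(im,cv2.COLOR_BGR2HSV); s,v=hsv[...,1],hsv[...,2]
br=(v>165)&(s<45)
J=dict(vee_block=((415,268,36,36),42,(0,30,60)),step_block=((198,278,36,32),33,(-90,-45,0,45,90,135,180)),hex_nut=((470,231,26,26),45,(0,30)),
 round_spacer=((413,202,20,20),45,(0,)),plain_block=((134,238,34,34),42,(0,45)),plain_bar=((202,210,30,36),48,(0,45,90,135)))
for k,(b,z,y) in J.items():
    x0,y0,w,h=b; m=br.copy()
    if k=="vee_block": m=(v>110)&(s<50)
    sub=m[y0:y0+h,x0:x0+w].astype(np.uint8)
    n,l,st,_=cv2.connectedComponentsWithStats(sub); i=1+st[1:,4].argmax(); full=np.zeros_like(m,np.uint8)
    cs=cv2.findContours((l==i).astype(np.uint8),cv2.RETR_EXTERNAL,cv2.CHAIN_APPROX_NONE)[0]
    q=np.zeros((h,w),np.uint8); cv2.drawContours(q,cs,-1,1,-1); full[y0:y0+h,x0:x0+w]=q
    print(k,q.sum(),*fit(k,full,b,z,y))
dk=(v<90)
P={}
for k,b,y in (("sq",(292,248,36,36),(0,10)),("lo",(330,200,30,42),(0,90)),("hexp",(334,244,30,34),(0,30)),("rnd",(290,212,28,28),(0,))):
    x0,y0,w,h=b; sub=dk[y0:y0+h,x0:x0+w].astype(np.uint8); n,l,st,_=cv2.connectedComponentsWithStats(sub); i=1+st[1:,4].argmax()
    full=np.zeros_like(dk,np.uint8); full[y0:y0+h,x0:x0+w]=l==i
    P[k]=fit(k,full,b,19,y); print(k,(l==i).sum(),*P[k])
for a,b in (("sq","hexp"),("rnd","lo"),("sq","rnd"),("hexp","lo")):
    d=P[b][0]-P[a][0]; print(a,b,np.linalg.norm(d).round(1),np.degrees(np.arctan2(d[1],d[0])).round(1))
E
python3 m.py
```

```text
vee_block 428 [ 399.6 -272.4] 27.7 0.16Traceback (most recent call last):
  File "m.py", line 13, in <module>
    print(k,q.sum(),*fit(k,full,b,z,y))
                     ~~~^^^^^^^^^^^^^^
  File "h.py", line 34, in fit
    r=minimize(lambda p:np.abs(soft(name,p,*box)-M).sum()/M.sum(),sx[0],method="Nelder-Mead",options=dict(initial_simplex=sim,maxfev=120))
    res = _minimize_neldermead(fun, x0, args, callback, bounds=bounds,
                               **options)
    fxr = func(xr)
    fx = function(np.copy(x), *(wrapper_args + args))
  File "h.py", line 34, in <lambda>
    r=minimize(lambda p:np.abs(soft(name,p,*box)-M).sum()/M.sum(),sx[0],method="Nelder-Mead",options=dict(initial_simplex=sim,maxfev=120))
                               ~~~~^^^^^^^^^^^^^
  File "h.py", line 25, in soft
    q=(proj("top",place(f,*p))-[x0-.5,y0-.5])*S
       ~~~~^^^^^^^^^^^^^^^^^^^
  File "h.py", line 8, in proj
    K,r,t=cam(n); return cv2.projectPoints(np.float64(P).reshape(-1,3),r,t,K,None)[0][:,0]
          ~~~^^^
  File "h.py", line 5, in cam
    c=eyes.calibration(n); f=240/np.tan(np.radians(c["fovy"]/2))
ValueError: time passes only in moves, steps and waits
```

```bash
sed -i 's/^def cam/from functools import lru_cache\n@lru_cache\ndef cam/' h.py; sed -i 's/print(k,q.sum/print(k,q.sum/' m.py; python3 m.py; python3 -c "
from h import *
print(robot.get_state()['t'])"
```

```text
vee_block 428 [ 399.6 -272.4] 27.7 0.16
step_block 278 [391.4 256.5] -52.6 0.08
hex_nut 175 [ 502.9 -396.4] -25.3 0.1
round_spacer 166 [ 583.1 -258. ] 2.7 0.17
plain_block 316 [494.9 416.5] 49.8 0.14
plain_bar 281 [554.2 249.2] 29.9 0.12
sq 557 [455.5  24.7] 6.7 0.14
lo 488 [566.8 -63.8] 5.4 0.17
hexp 328 [466.7 -76.3] 1.7 0.27
rnd 319 [555.5  36. ] 11.0 0.17
sq hexp 101.6 -83.7
rnd lo 100.4 -83.5
sq rnd 100.6 6.4
hexp lo 100.9 7.1
0.1
```

```bash
cat > go.py <<'E'
import sys; from cell import robot; import numpy as np
from scipy.spatial.transform import Rotation as R
x,y,z,yaw=map(float,sys.argv[1:5]); s=robot.get_state(); r=s["tcp_rot"]
az=-np.radians((yaw-r[2]+180)%360-180)
d=R.from_euler("z",yaw,degrees=True).inv().apply(np.array([x,y,z])-s["tcp_pos"])*[1,-1,-1]/1000
print("t",s["t"],"pos",s["tcp_pos"].round(1),r.round(1),"w",round(s["width"],1),"j6",s["joints"][5].round(0))
print("az %.3f rows %.1f; d %s rows(h) %.1f"%(az,abs(az)/.122,d.round(4),np.hypot(*d[:2])/.036))
E
python3 go.py 502.9 -396.4 150 -85.3
```

```text
t 0.1 pos [ 132.7 -533.3  249.5] [ 179.9   -0.  -166. ] w 85.5 j6 -16.0
az -1.409 rows 11.6; d [-0.1061 -0.3802  0.0995] rows(h) 11.0
```

step_arm(xyz=[[0, 0, 0.0083], [0, 0, 0.0083], [0, 0, 0.0083], [0, 0, 0.0083], [0, 0, 0.0083], [0, 0, 0.0083], [0, 0, 0.0083], [0, 0, 0.0083], [0, 0, 0.0083], [0, 0, 0.0083], [0, 0, 0.0083], [0, 0, 0.0083], [0, 0, 0]], turn=[[0, 0, -0.1174], [0, 0, -0.1174], [0, 0, -0.1174], [0, 0, -0.1174], [0, 0, -0.1174], [0, 0, -0.1174], [0, 0, -0.1174], [0, 0, -0.1174], [0, 0, -0.1174], [0, 0, -0.1174], [0, 0, -0.1174], [0, 0, -0.1174], [0, 0, 0]], claw=1, force=60)

```text
t: 1.18
tcp_pos: [132.4, -532.4, 148.5]
tcp_rot: [179.9, 0.2, -85.1]
ft_force: [-0.4, 0.5, -0.6]
width: 85.6
gripper_force: 0.0
```

step_arm(xyz=[[-0.0088, -0.0317, 0], [-0.0088, -0.0317, 0], [-0.0088, -0.0317, 0], [-0.0088, -0.0317, 0], [-0.0088, -0.0317, 0], [-0.0088, -0.0317, 0], [-0.0088, -0.0317, 0], [-0.0088, -0.0317, 0], [-0.0088, -0.0317, 0], [-0.0088, -0.0317, 0], [-0.0088, -0.0317, 0], [-0.0088, -0.0317, 0], [0, 0, 0], [0, 0, 0]], turn=[[0, 0, 0], [0, 0, 0], [0, 0, 0], [0, 0, 0], [0, 0, 0], [0, 0, 0], [0, 0, 0], [0, 0, 0], [0, 0, 0], [0, 0, 0], [0, 0, 0], [0, 0, 0], [0, 0, 0], [0, 0, 0]])

```text
t: 2.35
tcp_pos: [504.7, -396.4, 150.1]
tcp_rot: [180.0, 0.0, -85.4]
ft_force: [-0.3, -0.1, -0.4]
width: 85.2
gripper_force: 0.0
```

```bash
python3 go.py 502.9 -396.4 36 -85.3
```

```text
t 2.35 pos [ 504.7 -396.4  150.1] [180.    0.  -85.4] w 85.2 j6 29.0
az -0.001 rows 0.0; d [-1.000e-04  1.800e-03  1.141e-01] rows(h) 0.0
```

step_arm(xyz=[[0, 0.0018, 0.025], [0, 0, 0.025], [0, 0, 0.025], [0, 0, 0.022], [0, 0, 0.011], [0, 0, 0.006], [0, 0, 0], [0, 0, 0]], turn=[[0, 0, 0], [0, 0, 0], [0, 0, 0], [0, 0, 0], [0, 0, 0], [0, 0, 0], [0, 0, 0], [0, 0, 0]])

```text
t: 3.02
tcp_pos: [501.8, -398.2, 37.9]
tcp_rot: [-179.9, -0.1, -85.4]
ft_force: [0.2, 0.2, 0.6]
width: 85.5
gripper_force: 0.0
```

step_arm(xyz=[[0, 0, 0], [0, 0, 0], [0, 0, 0], [0, 0, 0], [0, 0, 0], [0, 0, 0], [0, 0, 0], [0, 0, 0], [0, 0, 0], [0, 0, 0]], turn=[[0, 0, 0], [0, 0, 0], [0, 0, 0], [0, 0, 0], [0, 0, 0], [0, 0, 0], [0, 0, 0], [0, 0, 0], [0, 0, 0], [0, 0, 0]], claw=-1, force=60)

```text
t: 3.85
tcp_pos: [501.9, -397.8, 37.6]
tcp_rot: [-179.9, -0.1, -85.3]
ft_force: [-0.8, 0.9, 5.7]
width: 35.0
gripper_force: 61.7
```

step_arm(xyz=[[0, 0, -0.01], [0, 0, -0.025], [0, 0, -0.03], [0, 0, -0.03], [0, 0, -0.015], [0, 0, 0]], turn=[[0, 0, 0], [0, 0, 0.098], [0, 0, 0.098], [0, 0, 0.098], [0, 0, 0.098], [0, 0, 0.1]])

```text
t: 4.35
tcp_pos: [503.0, -398.7, 151.5]
tcp_rot: [-179.6, -0.1, -113.8]
ft_force: [0.3, 0.6, -3.0]
width: 34.8
gripper_force: 60.9
```

```bash
python3 go.py 467.1 -75.3 147 -113.5
```

```text
t 4.35 pos [ 503.  -398.7  151.5] [-1.796e+02 -1.000e-01 -1.138e+02] w 34.8 j6 1.0
az -0.005 rows 0.0; d [-0.2822  0.1619  0.0045] rows(h) 9.0
```

step_arm(xyz=[[-0.0141, 0.0081, 0], [-0.0282, 0.0162, 0], [-0.0282, 0.0162, 0], [-0.0282, 0.0162, 0], [-0.0282, 0.0162, 0], [-0.0282, 0.0162, 0], [-0.0282, 0.0162, 0], [-0.0282, 0.0162, 0], [-0.0282, 0.0162, 0], [-0.0282, 0.0162, 0], [-0.0141, 0.0081, 0], [0, 0, 0], [0, 0, 0], [0, 0, 0]], turn=[[0, 0, 0], [0, 0, 0], [0, 0, 0], [0, 0, 0], [0, 0, 0], [0, 0, 0], [0, 0, 0], [0, 0, 0], [0, 0, 0], [0, 0, 0], [0, 0, 0], [0, 0, 0], [0, 0, 0], [0, 0, 0]])

```text
t: 5.52
tcp_pos: [465.1, -74.5, 146.6]
tcp_rot: [180.0, -0.0, -113.5]
ft_force: [0.6, -0.9, -2.3]
width: 35.1
gripper_force: 60.8
```

```bash
python3 go.py 467.1 -75.3 51 -113.5
```

```text
t 5.5167 pos [465.1 -74.5 146.6] [ 180.    -0.  -113.5] w 35.1 j6 -34.0
az 0.000 rows 0.0; d [-0.     -0.0022  0.0956] rows(h) 0.1
```

step_arm(xyz=[[0, -0.0015, 0.015], [0, 0, 0.025], [0, 0, 0.025], [0, 0, 0.015], [0, 0, 0.008], [0, 0, 0.006], [0, 0, 0.002], [0, 0, 0], [0, 0, 0], [0, 0, 0]], turn=[[0, 0, 0], [0, 0, 0], [0, 0, 0], [0, 0, 0], [0, 0, 0], [0, 0, 0], [0, 0, 0], [0, 0, 0], [0, 0, 0], [0, 0, 0]])

```text
t: 6.35
tcp_pos: [467.5, -74.9, 51.6]
tcp_rot: [-179.9, 0.1, -113.5]
ft_force: [-0.6, -0.3, -3.1]
width: 34.9
gripper_force: 60.7
```

Not touching yet, so I'll lower 1.5 mm more and release.

step_arm(xyz=[[0, 0, 0.0015], [0, 0, 0], [0, 0, 0]], turn=[[0, 0, 0], [0, 0, 0], [0, 0, 0]])

```text
t: 6.6
tcp_pos: [467.2, -74.8, 49.6]
tcp_rot: [-179.9, 0.0, -113.5]
ft_force: [0.0, 0.6, -1.3]
width: 35.1
gripper_force: 61.0
```

step_arm(xyz=[[0, 0, 0], [0, 0, 0], [0, 0, 0], [0, 0, 0], [0, 0, 0], [0, 0, 0], [0, 0, -0.01], [0, 0, -0.03], [0, 0, -0.03], [0, 0, -0.03], [0, 0, 0], [0, 0, 0]], turn=[[0, 0, 0], [0, 0, 0], [0, 0, 0], [0, 0, 0], [0, 0, 0], [0, 0, 0], [0, 0, 0], [0, 0, 0], [0, 0, 0], [0, 0, 0], [0, 0, 0], [0, 0, 0]], claw=0.3)

```text
t: 7.6
tcp_pos: [468.0, -74.8, 151.0]
tcp_rot: [-179.8, 0.1, -113.5]
ft_force: [-0.2, -0.3, -0.2]
width: 55.4
gripper_force: 0.0
```

```bash
python3 go.py 583.1 -258 147 -90
```

```text
t 7.6 pos [468.  -74.8 151. ] [-1.798e+02  1.000e-01 -1.135e+02] w 55.4 j6 -33.0
az -0.410 rows 3.4; d [ 0.1832 -0.1151  0.004 ] rows(h) 6.0
```

step_arm(xyz=[[0, 0, 0], [0, 0, 0], [0, 0, 0], [0, 0, 0], [0.0131, -0.0082, 0], [0.0262, -0.0165, 0], [0.0262, -0.0165, 0], [0.0262, -0.0165, 0], [0.0262, -0.0165, 0], [0.0262, -0.0165, 0], [0.0262, -0.0165, 0], [0.0131, -0.0082, 0], [0, 0, 0], [0, 0, 0], [0, 0, 0]], turn=[[0, 0, -0.102], [0, 0, -0.102], [0, 0, -0.102], [0, 0, -0.102], [0, 0, 0], [0, 0, 0], [0, 0, 0], [0, 0, 0], [0, 0, 0], [0, 0, 0], [0, 0, 0], [0, 0, 0], [0, 0, 0], [0, 0, 0], [0, 0, 0]], claw=1)

```text
t: 8.85
tcp_pos: [581.1, -258.0, 148.0]
tcp_rot: [179.9, 0.0, -90.1]
ft_force: [0.9, 0.3, 1.2]
width: 85.3
gripper_force: 0.0
```

```bash
python3 go.py 583.1 -258 37 -90
```

```text
t 8.85 pos [ 581.1 -258.   148. ] [179.9   0.  -90.1] w 85.3 j6 10.0
az -0.002 rows 0.0; d [-0.    -0.002  0.111] rows(h) 0.1
```

step_arm(xyz=[[0, -0.001, 0.025], [0, 0, 0.025], [0, 0, 0.025], [0, 0, 0.02], [0, 0, 0.011], [0, 0, 0.005], [0, 0, 0], [0, 0, 0]], turn=[[0, 0, 0], [0, 0, 0], [0, 0, 0], [0, 0, 0], [0, 0, 0], [0, 0, 0], [0, 0, 0], [0, 0, 0]])

```text
t: 9.52
tcp_pos: [583.4, -258.6, 39.4]
tcp_rot: [-179.9, -0.0, -90.1]
ft_force: [-0.4, -0.1, 0.6]
width: 85.6
gripper_force: 0.0
```

step_arm(xyz=[[0, 0, 0], [0, 0, 0], [0, 0, 0], [0, 0, 0], [0, 0, 0], [0, 0, 0], [0, 0, 0], [0, 0, 0], [0, 0, 0], [0, 0, 0]], turn=[[0, 0, 0], [0, 0, 0], [0, 0, 0], [0, 0, 0], [0, 0, 0], [0, 0, 0], [0, 0, 0], [0, 0, 0], [0, 0, 0], [0, 0, 0]], claw=-1)

```text
t: 10.35
tcp_pos: [583.0, -258.9, 39.3]
tcp_rot: [-179.9, -0.0, -90.1]
ft_force: [-2.4, 1.3, 6.5]
width: 36.7
gripper_force: 59.8
```

step_arm(xyz=[[0, 0, -0.01], [0, 0, -0.025], [0, 0, -0.03], [0, 0, -0.03], [0, 0, -0.015], [0, 0, 0], [0, 0, 0]], turn=[[0, 0, 0], [0, 0, 0], [0, 0, 0], [0, 0, 0], [0, 0, 0], [0, 0, 0], [0, 0, 0]])

```text
t: 10.93
tcp_pos: [582.8, -258.3, 148.4]
tcp_rot: [-179.9, 0.0, -90.1]
ft_force: [0.2, 0.8, -3.5]
width: 37.0
gripper_force: 60.7
```

```bash
python3 go.py 555.1 35.5 147 -83.5
```

```text
t 10.9333 pos [ 582.8 -258.3  148.4] [-179.9    0.   -90.1] w 37.0 j6 10.0
az -0.116 rows 1.0; d [-0.295  -0.0057  0.0014] rows(h) 8.2
```

step_arm(xyz=[[0, 0, 0], [-0.0148, -0.0003, 0], [-0.0295, -0.0006, 0], [-0.0295, -0.0006, 0], [-0.0295, -0.0006, 0], [-0.0295, -0.0006, 0], [-0.0295, -0.0006, 0], [-0.0295, -0.0006, 0], [-0.0295, -0.0006, 0], [-0.0295, -0.0006, 0], [-0.0295, -0.0006, 0], [-0.0147, -0.0003, 0], [0, 0, 0], [0, 0, 0], [0, 0, 0]], turn=[[0, 0, -0.116], [0, 0, 0], [0, 0, 0], [0, 0, 0], [0, 0, 0], [0, 0, 0], [0, 0, 0], [0, 0, 0], [0, 0, 0], [0, 0, 0], [0, 0, 0], [0, 0, 0], [0, 0, 0], [0, 0, 0], [0, 0, 0]])

```text
t: 12.18
tcp_pos: [554.4, 35.0, 147.0]
tcp_rot: [179.9, -0.0, -83.5]
ft_force: [-0.2, 0.3, -4.5]
width: 36.6
gripper_force: 60.7
```

```bash
python3 go.py 555.1 35.5 53 -83.5
```

```text
t 12.1833 pos [554.4  35.  147. ] [179.9  -0.  -83.5] w 36.6 j6 -13.0
az -0.000 rows 0.0; d [-0.0004 -0.0008  0.094 ] rows(h) 0.0
```

step_arm(xyz=[[0, 0, 0.015], [0, 0, 0.025], [0, 0, 0.025], [0, 0, 0.015], [0, 0, 0.008], [0, 0, 0.006], [0, 0, 0.002], [0, 0, 0], [0, 0, 0]], turn=[[0, 0, 0], [0, 0, 0], [0, 0, 0], [0, 0, 0], [0, 0, 0], [0, 0, 0], [0, 0, 0], [0, 0, 0], [0, 0, 0]])

```text
t: 12.93
tcp_pos: [556.0, 35.2, 53.2]
tcp_rot: [-179.9, 0.0, -83.5]
ft_force: [-0.0, -0.1, -3.3]
width: 36.7
gripper_force: 60.7
```

step_arm(xyz=[[0, 0, 0], [0, 0, 0], [0, 0, 0], [0, 0, 0], [0, 0, 0], [0, 0, 0], [0, 0, -0.01], [0, 0, -0.03], [0, 0, -0.03], [0, 0, -0.03], [0, 0, 0], [0, 0, 0]], turn=[[0, 0, 0], [0, 0, 0], [0, 0, 0], [0, 0, 0], [0, 0, 0], [0, 0, 0], [0, 0, 0], [0, 0, 0], [0, 0, 0], [0, 0, 0], [0, 0, 0], [0, 0, 0]], claw=0.3)

```text
t: 13.93
tcp_pos: [556.5, 35.5, 155.1]
tcp_rot: [-179.7, 0.1, -83.5]
ft_force: [-0.1, -0.1, -0.3]
width: 55.4
gripper_force: 0.0
```

```bash
python3 go.py 399.6 -272.4 150 -62.3
```

```text
t 13.9333 pos [556.5  35.5 155.1] [-1.797e+02  1.000e-01 -8.350e+01] w 55.4 j6 -13.0
az -0.369 rows 3.0; d [0.1997 0.2821 0.0051] rows(h) 9.6
```

step_arm(xyz=[[0, 0, 0], [0, 0, 0], [0, 0, 0], [0.01, 0.0141, 0], [0.02, 0.0282, 0.0005], [0.02, 0.0282, 0.0005], [0.02, 0.0282, 0.0005], [0.02, 0.0282, 0.0005], [0.02, 0.0282, 0.0005], [0.02, 0.0282, 0.0005], [0.02, 0.0282, 0.0005], [0.02, 0.0282, 0.0005], [0.02, 0.0282, 0], [0.0097, 0.0141, 0], [0, 0, 0], [0, 0, 0], [0, 0, 0]], turn=[[0, 0, -0.123], [0, 0, -0.123], [0, 0, -0.123], [0, 0, 0], [0, 0, 0], [0, 0, 0], [0, 0, 0], [0, 0, 0], [0, 0, 0], [0, 0, 0], [0, 0, 0], [0, 0, 0], [0, 0, 0], [0, 0, 0], [0, 0, 0], [0, 0, 0], [0, 0, 0]], claw=1)

```text
t: 15.35
tcp_pos: [397.7, -272.4, 147.8]
tcp_rot: [180.0, 0.0, -62.4]
ft_force: [-0.2, -0.4, 0.7]
width: 85.6
gripper_force: 0.0
```

```bash
python3 go.py 399.6 -272.4 36 -62.3
```

```text
t 15.35 pos [ 397.7 -272.4  147.8] [180.    0.  -62.4] w 85.6 j6 43.0
az -0.002 rows 0.0; d [ 0.0009 -0.0017  0.1118] rows(h) 0.1
```

step_arm(xyz=[[0, -0.001, 0.025], [0, 0, 0.025], [0, 0, 0.025], [0, 0, 0.021], [0, 0, 0.011], [0, 0, 0.006], [0, 0, 0], [0, 0, 0]], turn=[[0, 0, 0], [0, 0, 0], [0, 0, 0], [0, 0, 0], [0, 0, 0], [0, 0, 0], [0, 0, 0], [0, 0, 0]])

```text
t: 16.02
tcp_pos: [399.6, -271.9, 35.6]
tcp_rot: [-180.0, -0.0, -62.3]
ft_force: [0.8, 0.1, 0.1]
width: 85.4
gripper_force: 0.0
```

step_arm(xyz=[[0, 0, 0], [0, 0, 0], [0, 0, 0], [0, 0, 0], [0, 0, 0], [0, 0, 0], [0, 0, 0], [0, 0, 0], [0, 0, 0], [0, 0, 0]], turn=[[0, 0, 0], [0, 0, 0], [0, 0, 0], [0, 0, 0], [0, 0, 0], [0, 0, 0], [0, 0, 0], [0, 0, 0], [0, 0, 0], [0, 0, 0]], claw=-1, force=80)

```text
t: 16.85
tcp_pos: [399.6, -272.5, 36.3]
tcp_rot: [-180.0, -0.1, -62.3]
ft_force: [-1.0, 0.5, 5.9]
width: 44.4
gripper_force: 84.2
```

step_arm(xyz=[[0, 0, -0.01], [0, 0, -0.025], [0, 0, -0.03], [0, 0, -0.03], [0, 0, -0.015], [0, 0, 0], [0, 0, 0]], turn=[[0, 0, 0], [0, 0, 0.123], [0, 0, 0.123], [0, 0, 0.123], [0, 0, 0], [0, 0, 0], [0, 0, 0]])

```text
t: 17.43
tcp_pos: [398.7, -271.7, 144.7]
tcp_rot: [-180.0, 0.1, -83.5]
ft_force: [-0.1, -0.7, -6.4]
width: 44.5
gripper_force: 83.3
```

```bash
python3 go.py 455.7 24.1 147 -83.5
```

```text
t 17.4333 pos [ 398.7 -271.7  144.7] [-1.80e+02  1.00e-01 -8.35e+01] w 44.5 j6 22.0
az 0.000 rows 0.0; d [-0.2874 -0.0901 -0.0023] rows(h) 8.4
```

step_arm(xyz=[[-0.0144, -0.0045, 0], [-0.0287, -0.009, 0], [-0.0287, -0.009, 0], [-0.0287, -0.009, 0], [-0.0287, -0.009, 0], [-0.0287, -0.009, 0], [-0.0287, -0.009, 0], [-0.0287, -0.009, 0], [-0.0287, -0.009, 0], [-0.0287, -0.009, 0], [-0.0144, -0.0045, 0], [0, 0, 0], [0, 0, 0], [0, 0, 0]], turn=[[0, 0, 0], [0, 0, 0], [0, 0, 0], [0, 0, 0], [0, 0, 0], [0, 0, 0], [0, 0, 0], [0, 0, 0], [0, 0, 0], [0, 0, 0], [0, 0, 0], [0, 0, 0], [0, 0, 0], [0, 0, 0]])

```text
t: 18.6
tcp_pos: [454.6, 22.8, 143.5]
tcp_rot: [179.8, -0.0, -83.5]
ft_force: [-0.3, -0.2, -5.0]
width: 44.1
gripper_force: 83.0
```

```bash
python3 go.py 455.7 24.1 50 -83.5
```

```text
t 18.6 pos [454.6  22.8 143.5] [179.8  -0.  -83.5] w 44.1 j6 -16.0
az 0.000 rows 0.0; d [-0.0012 -0.0012  0.0935] rows(h) 0.0
```

step_arm(xyz=[[-0.001, -0.0005, 0.015], [0, 0, 0.025], [0, 0, 0.025], [0, 0, 0.013], [0, 0, 0.008], [0, 0, 0.006], [0, 0, 0.002], [0, 0, 0], [0, 0, 0]], turn=[[0, 0, 0], [0, 0, 0], [0, 0, 0], [0, 0, 0], [0, 0, 0], [0, 0, 0], [0, 0, 0], [0, 0, 0], [0, 0, 0]])

```text
t: 19.35
tcp_pos: [456.9, 24.4, 51.9]
tcp_rot: [-179.9, 0.0, -83.5]
ft_force: [-0.3, -0.2, -4.6]
width: 44.6
gripper_force: 82.9
```

step_arm(xyz=[[0, 0, 0], [0, 0, 0], [0, 0, 0], [0, 0, 0], [0, 0, 0], [0, 0, 0], [0, 0, -0.01], [0, 0, -0.03], [0, 0, -0.03], [0, 0, -0.03], [0, 0, 0], [0, 0, 0]], turn=[[0, 0, 0], [0, 0, 0], [0, 0, 0], [0, 0, 0], [0, 0, 0], [0, 0, 0], [0, 0, 0], [0, 0, 0], [0, 0, 0], [0, 0, 0], [0, 0, 0], [0, 0, 0]], claw=0.4)

```text
t: 20.35
tcp_pos: [457.4, 24.8, 153.0]
tcp_rot: [-179.7, 0.1, -83.5]
ft_force: [-0.4, 0.1, -1.0]
width: 59.7
gripper_force: 0.0
```

```bash
python3 go.py 401.1 243.8 150 -52.6;python3 go.py 401.1 243.8 150 -232.6
```

```text
t 20.35 pos [457.4  24.8 153. ] [-1.797e+02  1.000e-01 -8.350e+01] w 59.7 j6 -16.0
az -0.539 rows 4.4; d [-0.2082 -0.0883  0.003 ] rows(h) 6.3
t 20.35 pos [457.4  24.8 153. ] [-1.797e+02  1.000e-01 -8.350e+01] w 59.7 j6 -16.0
az 2.603 rows 21.3; d [0.2082 0.0883 0.003 ] rows(h) 6.3
```

step_arm(xyz=[[0, 0, 0], [0, 0, 0], [0, 0, 0], [0, 0, 0], [0, 0, 0], [-0.0149, -0.0063, 0], [-0.0297, -0.0126, 0], [-0.0297, -0.0126, 0], [-0.0297, -0.0126, 0], [-0.0297, -0.0126, 0], [-0.0297, -0.0126, 0], [-0.0297, -0.0126, 0], [-0.0149, -0.0063, 0], [0, 0, 0], [0, 0, 0], [0, 0, 0]], turn=[[0, 0, -0.108], [0, 0, -0.108], [0, 0, -0.108], [0, 0, -0.108], [0, 0, -0.107], [0, 0, 0], [0, 0, 0], [0, 0, 0], [0, 0, 0], [0, 0, 0], [0, 0, 0], [0, 0, 0], [0, 0, 0], [0, 0, 0], [0, 0, 0], [0, 0, 0]], claw=1)

```text
t: 21.68
tcp_pos: [399.6, 242.5, 150.3]
tcp_rot: [179.9, -0.0, -52.6]
ft_force: [1.0, 0.4, -0.2]
width: 85.6
gripper_force: 0.0
```

```bash
python3 go.py 401.1 243.8 36 -52.6; python3 - <<'E'
from h import *
im=eyes.read_camera("top")[...,::-1]
cv2.imwrite("pics/d1.png",cv2.resize(im[185:320,190:390],None,fx=4,fy=4,interpolation=cv2.INTER_CUBIC))
E
```

```text
t 21.6833 pos [399.6 242.5 150.3] [179.9  -0.  -52.6] w 85.6 j6 -13.0
az 0.000 rows 0.0; d [-1.000e-04 -2.000e-03  1.143e-01] rows(h) 0.1
```

View pics/d1.png

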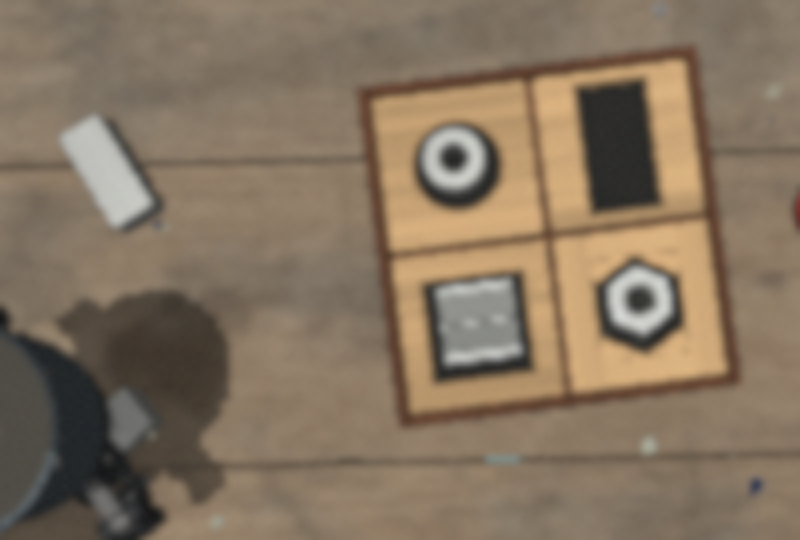

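The crop shows all three placed pieces seated well inside their pockets: spacer at (456,160), vee block at (480,320) and nut at (640,298). The gripper is over the step block at the lower left.

step_arm(xyz=[[0, -0.001, 0.025], [0, 0, 0.025], [0, 0, 0.025], [0, 0, 0.022], [0, 0, 0.011], [0, 0, 0.006], [0, 0, 0], [0, 0, 0]], turn=[[0, 0, 0], [0, 0, 0], [0, 0, 0], [0, 0, 0], [0, 0, 0], [0, 0, 0], [0, 0, 0], [0, 0, 0]])

```text
t: 22.4
tcp_pos: [401.3, 243.5, 37.6]
tcp_rot: [-180.0, -0.0, -52.6]
ft_force: [-0.9, -0.6, 0.4]
width: 85.3
gripper_force: 0.0
```

step_arm(xyz=[[0, 0, 0], [0, 0, 0], [0, 0, 0], [0, 0, 0], [0, 0, 0], [0, 0, 0], [0, 0, 0], [0, 0, 0], [0, 0, 0], [0, 0, 0], [0, 0, 0]], turn=[[0, 0, 0], [0, 0, 0], [0, 0, 0], [0, 0, 0], [0, 0, 0], [0, 0, 0], [0, 0, 0], [0, 0, 0], [0, 0, 0], [0, 0, 0], [0, 0, 0]], claw=-1, force=100)

```text
t: 23.32
tcp_pos: [400.9, 243.9, 37.8]
tcp_rot: [-180.0, -0.0, -52.6]
ft_force: [-1.9, -0.9, 6.2]
width: 26.4
gripper_force: 99.0
```

step_arm(xyz=[[0, 0, -0.01], [0, 0, -0.025], [0, 0, -0.03], [0, 0, -0.03], [0, 0, -0.015], [0, 0, 0], [0, 0, 0], [0, 0, 0], [0, 0, 0], [0, 0, 0], [0, 0, 0], [0, 0, 0]], turn=[[0, 0, 0], [0, 0, -0.1], [0, 0, -0.1], [0, 0, -0.1], [0, 0, -0.1], [0, 0, -0.1], [0, 0, -0.1], [0, 0, -0.1], [0, 0, -0.11], [0, 0, -0.11], [0, 0, -0.11], [0, 0, 0]])

```text
t: 24.32
tcp_pos: [400.1, 243.4, 146.4]
tcp_rot: [180.0, 0.1, 6.6]
ft_force: [0.1, 0.4, -4.2]
width: 26.3
gripper_force: 98.8
```

```bash
python3 go.py 582.4 -62.1 147 6.5
```

```text
t 24.3167 pos [400.1 243.4 146.4] [1.8e+02 1.0e-01 6.6e+00] w 26.3 j6 46.0
az 0.002 rows 0.0; d [ 0.1466  0.3241 -0.0006] rows(h) 9.9
```

step_arm(xyz=[[0.0061, 0.0135, 0], [0.0122, 0.027, 0], [0.0122, 0.027, 0], [0.0122, 0.027, 0], [0.0122, 0.027, 0], [0.0122, 0.027, 0], [0.0122, 0.027, 0], [0.0122, 0.027, 0], [0.0122, 0.027, 0], [0.0122, 0.027, 0], [0.0122, 0.027, 0], [0.0122, 0.027, 0], [0.0063, 0.0135, 0], [0, 0, 0], [0, 0, 0], [0, 0, 0]], turn=[[0, 0, 0], [0, 0, 0], [0, 0, 0], [0, 0, 0], [0, 0, 0], [0, 0, 0], [0, 0, 0], [0, 0, 0], [0, 0, 0], [0, 0, 0], [0, 0, 0], [0, 0, 0], [0, 0, 0], [0, 0, 0], [0, 0, 0], [0, 0, 0]])

```text
t: 25.65
tcp_pos: [582.0, -61.2, 146.6]
tcp_rot: [-180.0, 0.1, 6.3]
ft_force: [0.0, -0.2, -3.4]
width: 26.2
gripper_force: 99.2
```

```bash
python3 go.py 582.4 -62.1 52 6.5; python3 - <<'E'
from h import *
im=eyes.read_camera("side")[...,::-1]
cv2.imwrite("pics/d2.png",cv2.resize(im[170:300,240:400],None,fx=4,fy=4,interpolation=cv2.INTER_CUBIC))
E
```

```text
t 25.65 pos [582.  -61.2 146.6] [-1.8e+02  1.0e-01  6.3e+00] w 26.2 j6 87.0
az -0.003 rows 0.0; d [0.0003 0.0009 0.0946] rows(h) 0.0
```

View pics/d2.png

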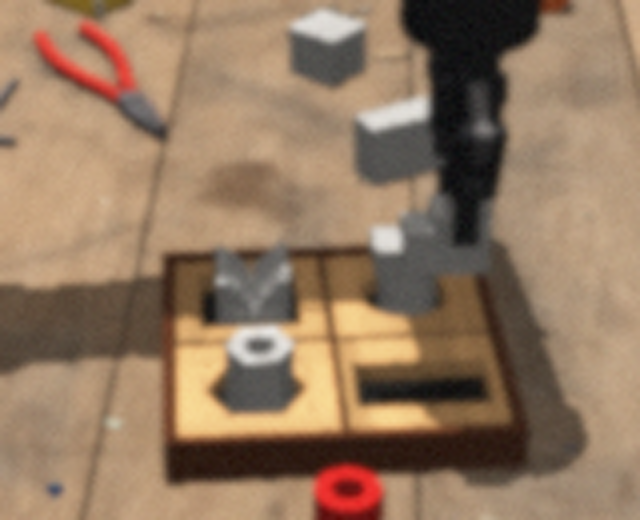

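The step block hangs level in the gripper (bottom edge about (440–490, 270)) above the long pocket at (425,385). The other pieces are seated. I'll lower it now.

step_arm(xyz=[[0, 0.0005, 0.015], [0, 0, 0.025], [0, 0, 0.025], [0, 0, 0.014], [0, 0, 0.008], [0, 0, 0.006], [0, 0, 0.002], [0, 0, 0], [0, 0, 0]], turn=[[0, 0, 0], [0, 0, 0], [0, 0, 0], [0, 0, 0], [0, 0, 0], [0, 0, 0], [0, 0, 0], [0, 0, 0], [0, 0, 0]])

```text
t: 26.45
tcp_pos: [583.5, -62.1, 53.3]
tcp_rot: [180.0, -0.1, 6.4]
ft_force: [0.0, -0.5, -3.5]
width: 26.1
gripper_force: 99.3
```

step_arm(xyz=[[0, 0, 0.001], [0, 0, 0.001], [0, 0, 0], [0, 0, 0]], turn=[[0, 0, 0], [0, 0, 0], [0, 0, 0], [0, 0, 0]])

```text
t: 26.78
tcp_pos: [582.8, -62.3, 50.4]
tcp_rot: [180.0, -0.0, 6.4]
ft_force: [-0.1, -0.1, -4.1]
width: 26.3
gripper_force: 99.3
```

step_arm(xyz=[[0, 0, 0], [0, 0, 0], [0, 0, 0], [0, 0, 0], [0, 0, 0], [0, 0, 0], [0, 0, -0.01], [0, 0, -0.03], [0, 0, -0.03], [0, 0, -0.03], [0, 0, 0], [0, 0, 0], [0, 0, 0], [0, 0.04, 0], [0, 0.04, 0], [0, 0.04, 0], [0, 0.04, 0], [0, 0.04, 0], [0, 0, 0], [0, 0, 0]], turn=[[0, 0, 0], [0, 0, 0], [0, 0, 0], [0, 0, 0], [0, 0, 0], [0, 0, 0], [0, 0, 0], [0, 0, 0], [0, 0, 0], [0, 0, 0], [0, 0, 0], [0, 0, 0], [0, 0, 0], [0, 0, 0], [0, 0, 0], [0, 0, 0], [0, 0, 0], [0, 0, 0], [0, 0, 0], [0, 0, 0]], claw=0.1)

```text
t: 28.45
tcp_pos: [603.9, -263.1, 147.9]
tcp_rot: [-179.9, 0.2, 6.2]
ft_force: [0.1, 0.2, 0.3]
width: 47.2
gripper_force: 0.0
```

```bash
python3 - <<'E'
from h import *
im=[cv2.resize(eyes.read_camera(n)[...,::-1][a:a+100,b:b+100],None,fx=4,fy=4,interpolation=cv2.INTER_CUBIC) for n,a,b in (("top",195,278),("side",210,275))]
cv2.imwrite("pics/d3.png",np.hstack(im))
E
```

```text
(no output)
```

View pics/d3.png

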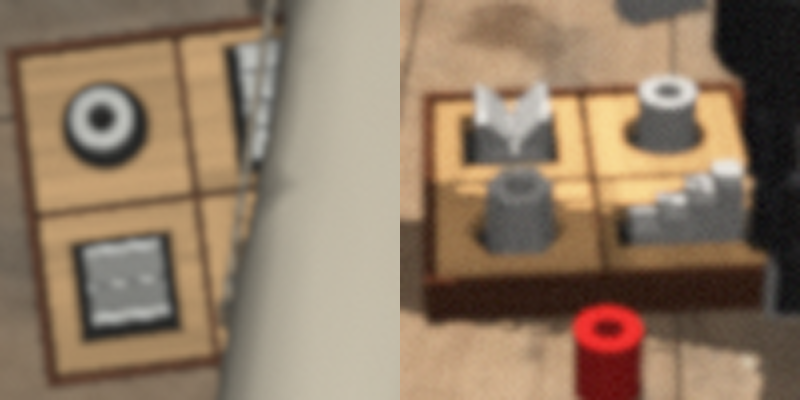

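The side view shows the step block level in its pocket, but the arm covers part of the top view. I'll move the arm clear and check the centring.

step_arm(xyz=[[-0.03, 0.03, -0.01], [-0.03, 0.03, -0.01], [-0.03, 0.03, -0.01], [-0.03, 0.03, -0.01], [-0.03, 0.03, -0.01], [-0.03, 0.03, 0], [0, 0, 0]], turn=[[0, 0, 0], [0, 0, 0], [0, 0, 0], [0, 0, 0], [0, 0, 0], [0, 0, 0], [0, 0, 0]])

```text
t: 29.13
tcp_pos: [448.8, -455.7, 198.9]
tcp_rot: [179.9, 0.0, 6.2]
ft_force: [0.8, 0.5, -0.8]
width: 46.9
gripper_force: 0.0
```

```bash
python3 - <<'E'
from h import *
im=eyes.read_camera("top")[...,::-1].copy(); cv2.imwrite("pics/top1.png",im)
c=cv2.resize(im[195:295,278:378],None,fx=6,fy=6,interpolation=cv2.INTER_CUBIC)
for p,yaw in (((566.5,-63.9),6.5),):
    for f in MODEL["step_block"]:
        q=(proj("top",place(f+[0,0,12],*p,np.radians(yaw)))-[278-.5,195-.5])*6
        cv2.polylines(c,[np.int32(q)],True,(0,0,255))
cv2.imwrite("pics/d4.png",c)
E
```

```text
(no output)
```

View pics/d4.png

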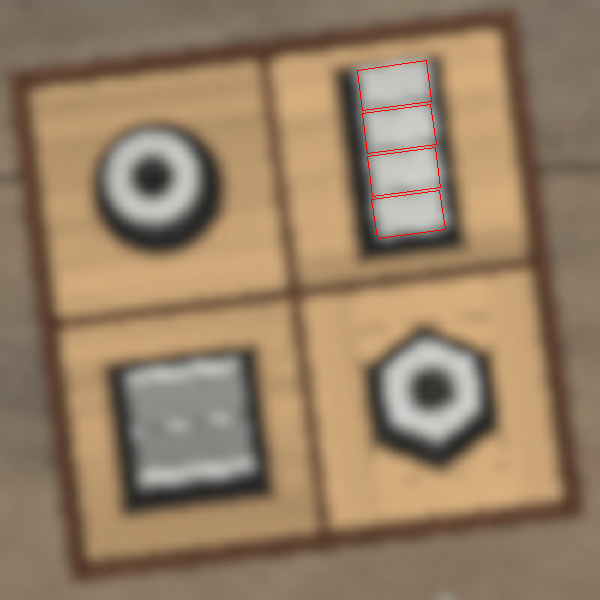

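The step block matches the outline predicted for a fully seated, centred piece. The other three pieces are also down inside their pockets, so I'm handing in.

```bash
python3 -c "
from cell import robot
print(robot.finish_job())"
```

```text
the job is handed in; nothing more can be done
None
```

All four pieces sit upright in their own pockets (checked in the final pictures), I never touched the plain block or bar, and I handed the job in at about 29 s; the hand-in gave no verdict.

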